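Put the washed lids back on their canisters

ROBOT

A 6-joint arm with a two-finger parallel gripper is mounted at the origin on the work surface. World frame = base frame: x ahead of the robot, y to its left, z up, the work surface at z = 0. Lengths are in m, angles in rad, forces in N, time in s.
With the tool pointing down it reaches from about 0.35 to 0.95 m from the base axis. Payload 17.4 kg.
Tool frame: the origin (TCP) lies at the very end of the fingers, on their centre line; the grasp point (between the pads) lies 19 mm behind it; z points along the fingers, y is the line along which they close (so a half turn about z gives the same grasp; the last joint's range is limited). The gripper opens to 93 mm and grips with 3 to 60 N. Pads are 15 mm wide; open, the fingers measure 128 mm over their backs; the gripper's body (75 mm by 188 mm) begins 65 mm behind the grasp point.
Start: joints at [1.099, 0.116, 1.442, -0, 1.584, -0.038], TCP at [0.284, 0.612, 0.219] pointing down, gripper open.
Joint ranges: [-2.83, 2.83], [-0.83, 2.19], [0.07, 2.5], [-1.14, 4.28], [0.01, 3], [-2.97, 2.97]. Speed limits (rad/s): [1.89, 1.89, 2.22, 3.14, 3.14, 3.14].

INTERFACE

Orientations are given as a 3x3 rotation matrix whose columns are the frame's x, y, z axes.
In Python, from plant import sensors, vision, order gives the robot as it stands.
- The arm moves only by the tool send_rows, never from a script. Its argument "moves" is a list of rows, each a list of 3 entries, a list of its own where there are three numbers: the opening, from 0 (shut) to 1 (fully open), then the shift along the tool's x, y, z in units of 50 mm (1.0 is 50 mm), then the turn about the tool's z in units of 6 degrees (1.0 is 6 degrees). A call has 1 to 10 rows; each row shifts and turns the commanded pose from where the row before left it, along the tool's axes as they then stand; what a row does not reach is not made up. A row lasts 1/10 s, in which the tool goes at most 50 mm and 8.59 degrees, less where a joint would pass 70% of its speed; a pose out of reach is approached as far as the arm can. A call is refused whole if a number of a shift passes 1 or a number of a turn 1, either way. A call with a gripper value outside its range is refused whole. The fingers move at their own pace and stop on an object; "squeeze" is the grip in N (left out, the last holds). Time passes only in rows, so rows that do not move let the fingers close. It gives the time, the measured TCP pose, the force, the opening and the grip force at its end, in the units of the state.
- sensors.get_state(): the state, without advancing time (a new reading comes with each control period).
- vision.camera(name): name is "side" or "top" or "wrist"; returns the picture (400x640x3 uint8, red, green, blue); there is no depth.
- vision.camera_info(name): a dict with "intrinsics" (3x3 intrinsics, pixels), "R" (3x3) and "t" (3): a world point X has camera coordinates R X + t. Camera axes: x right, y down, z forward; pixel columns grow to the right and rows downward; lengths in m; the calibration is good to about 2 mm. A picture is of the moment at which its call begins: read the wrist's pose just before it. camera_info takes no time and is no camera call; for the wrist camera it gives the pose at the moment of the call.
- order.sign_off(): hands the job in; it is judged then, once.
The state is a dict: "time": time; "q": joint angles; "joint_vel": joint speeds; "tau": joint torques, N m; "position": TCP position; "tool_rot": TCP orientation; "force": force on the tool from outside, world axes, zero at the start; "ft_torque": the same for the moment, N m; "grip_width": finger opening in m; "finger_force": force on a finger pad.
Only numpy, scipy, OpenCV 4.12 (cv2) and the standard library are available. Lean on these libraries where they do the work, as an engineer would, in place of code of your own. Each camera call takes 0.05 s, during which the arm holds its last target. There are 200 camera calls.

TASK

The lids of the four kitchen canisters have been washed and are dry on the mat: close every canister with its own lid, the one of the same colour and size, fully home in the mouth and level on the rim. Put the lids on gently, without dropping them; leave the canisters standing where they are and do not disturb the mug and the jug.

Things in the scene. Friction and masses are not known exactly. Their poses are not given: they have to be found in the camera images.
- lid_green: Dark bottle-green round lid, largest of four, knob up on the dark grey mat (6 thick) nearest the robot. From its origin (centre of the foot, z up): pale tapered spigot, 0 to 12, diameter 92 at the foot, 102 from 10 up; glazed disc, 12 to 19, diameter 118; upright cylindrical wooden knob to grip, 19 to 45, diameter 28. About 240 g.
- lid_yellow: Mustard-yellow round lid, second largest of four, knob up on the dark grey mat (6 thick) nearest the robot. From its origin (centre of the foot, z up): pale tapered spigot, 0 to 12, diameter 78 at the foot, 88 from 10 up; glazed disc, 12 to 19, diameter 104; upright cylindrical wooden knob to grip, 19 to 45, diameter 28. About 190 g.
- lid_terracotta: Terracotta (orange-red) round lid, third largest of four, knob up on the dark grey mat (6 thick) nearest the robot. From its origin (centre of the foot, z up): pale tapered spigot, 0 to 12, diameter 64 at the foot, 74 from 10 up; glazed disc, 12 to 19, diameter 90; upright cylindrical wooden knob to grip, 19 to 45, diameter 28. About 140 g.
- lid_blue: Blue round lid, smallest of four, knob up on the dark grey mat (6 thick) nearest the robot. From its origin (centre of the foot, z up): pale tapered spigot, 0 to 12, diameter 50 at the foot, 60 from 10 up; glazed disc, 12 to 19, diameter 76; upright cylindrical wooden knob to grip, 19 to 45, diameter 28. About 100 g.
- canister_green: Dark bottle-green canister, largest of four, loose, upright and open on the counter in the row beyond the mat. Outer diameter 118, height 104, mouth 106 (wall 6), goods inside 15 or more below the rim. Origin: centre of its underside, z up. Closed, the lid's spigot is in the mouth (2 play all round), its disc on the rim, the lid's origin 92 above this one. About 850 g.
- canister_yellow: Mustard-yellow canister, second largest of four, loose, upright and open on the counter in the row beyond the mat. Outer diameter 104, height 96, mouth 92 (wall 6), goods inside 15 or more below the rim. Origin: centre of its underside, z up. Closed, the lid's spigot is in the mouth (2 play all round), its disc on the rim, the lid's origin 84 above this one. About 680 g.
- canister_terracotta: Terracotta (orange-red) canister, third largest of four, loose, upright and open on the counter in the row beyond the mat. Outer diameter 90, height 88, mouth 78 (wall 6), goods inside 15 or more below the rim. Origin: centre of its underside, z up. Closed, the lid's spigot is in the mouth (2 play all round), its disc on the rim, the lid's origin 76 above this one. About 520 g.
- canister_blue: Blue canister, smallest of four, loose, upright and open on the counter in the row beyond the mat. Outer diameter 76, height 80, mouth 64 (wall 6), goods inside 15 or more below the rim. Origin: centre of its underside, z up. Closed, the lid's spigot is in the mouth (2 play all round), its disc on the rim, the lid's origin 68 above this one. About 400 g.
- mug: White mug standing on the counter at one side of the canisters, 80 in diameter, 92 high, with a handle; not part of the job. Origin: centre of its underside.
- jug: Small steel milk jug standing on the counter at the other side, 92 in diameter, 105 high, with a black handle; not part of the job. Origin: centre of its underside.
Mind the look-alikes: they are no part of the job. Leave any pink look-alike of the lid_blue alone.

How it is judged:
At the end, for the whole second after the job is handed in: Every lid is on the canister of its own colour: axes within 6 mm, seated height within 4 mm of cover-on-rim, lid and canister level within 0.06 rad, the canister standing on the counter, all at rest and released (horizontal distance between lid_green and canister_green below 0.006 m and z of lid_green in the frame of canister_green between 0.088 and 0.096 m and angle between each of lid_green, canister_green, lid_yellow, canister_yellow, lid_terracotta, canister_terracotta, lid_blue, canister_blue's own z axis and vertical below 0.06 rad and height (world z) of each of canister_green, canister_yellow, canister_terracotta, canister_blue below 0.004 m and linear speed of each of lid_green, canister_green, lid_yellow, canister_yellow, lid_terracotta, canister_terracotta, lid_blue, canister_blue below 0.02 m/s and horizontal distance between lid_yellow and canister_yellow below 0.006 m and z of lid_yellow in the frame of canister_yellow between 0.08 and 0.088 m and horizontal distance between lid_terracotta and canister_terracotta below 0.006 m and z of lid_terracotta in the frame of canister_terracotta between 0.072 and 0.08 m and horizontal distance between lid_blue and canister_blue below 0.006 m and z of lid_blue in the frame of canister_blue between 0.064 and 0.072 m); the robot touches nothing.
It fails at once if a lid is let fall (it moves faster than 0.7 m/s, a drop of some 25 mm, out of the gripper) ((linear speed of lid_green above 0.7 m/s and contact force between lid_green and the fingers below 0.05 N) or (linear speed of lid_yellow above 0.7 m/s and contact force between lid_yellow and the fingers below 0.05 N) or (linear speed of lid_terracotta above 0.7 m/s and contact force between lid_terracotta and the fingers below 0.05 N) or (linear speed of lid_blue above 0.7 m/s and contact force between lid_blue and the fingers below 0.05 N)).
It fails at once if a canister is tipped by more than 0.35 rad or shifted by more than 40 mm (angle between any of canister_green, canister_yellow, canister_terracotta, canister_blue's own z axis and vertical above 0.35 rad or distance of any of canister_green, canister_yellow, canister_terracotta, canister_blue from where it was at the start of the episode above 0.04 m).
It fails at once if the mug or the jug is shifted by more than 30 mm or tipped by more than 0.35 rad (distance of any of mug, jug from where it was at the start of the episode above 0.03 m or angle between any of mug, jug's own z axis and vertical above 0.35 rad).
It also fails if it takes over 104 s, if anything falls off the work surface, if the arm or the gripper's body presses on something with over 40 N, if the wrist force passes 120 N, or if a joint passes its speed limit or range.

## Working session

There is one attempt and no reset: what is moved stays moved. The work goes in short steps, Python scripts to look and compute and a tool call to move; the robot and the scene stay as the last step left them, time stands still between calls to the robot, and variables do not carry over. Pictures are saved under pics/ and viewed, at most 14 in all, crops included, and the job is handed in when it is done.

Besides the shell and the picture viewer there is one more tool, called after "Request:" as name(argument=value, ...), one argument or row to a line, values as JSON. send_rows: Moves the arm, as the interface text tells. Its arguments: {"type":"object","properties":{"moves":{"type":"array"},"squeeze":{"type":"number"}},"required":["moves"]}

```bash
mkdir -p pics; ls; python3 - <<'E'
from plant import sensors, vision, order
import cv2, numpy as np
s=sensors.get_state(); print(s['time'],s['position'],np.round(s['tool_rot'],3).tolist(),s['grip_width'])
for n in ('top','side'):
    im=vision.camera(n); cv2.imwrite(f'pics/{n}0.png',im[:,:,::-1]); i=vision.camera_info(n); print(n,{k:np.round(v,4).tolist() for k,v in i.items()})
E
```

```text
pics
0.0 [0.28361525 0.61230688 0.21791422] [[-0.907, 0.42, -0.001], [0.42, 0.907, -0.001], [0.0, -0.001, -1.0]] 0.0930057136947582
top {'intrinsics': [[519.9692, 0.0, 323.7686], [0.0, 519.9692, 198.3726], [0.0, 0.0, 1.0]], 'R': [[-0.0237, -0.9995, -0.0197], [-0.996, 0.0253, -0.0857], [0.0861, 0.0176, -0.9961]], 't': [0.0284, 0.4728, 1.6584]}
side {'intrinsics': [[467.8511, 0.0, 317.1997], [0.0, 467.8511, 201.6797], [0.0, 0.0, 1.0]], 'R': [[0.8381, -0.5454, -0.0137], [-0.3018, -0.4427, -0.8444], [0.4545, 0.7118, -0.5356]], 't': [-0.4095, 0.1798, 1.0058]}
```

View pics/top0.png

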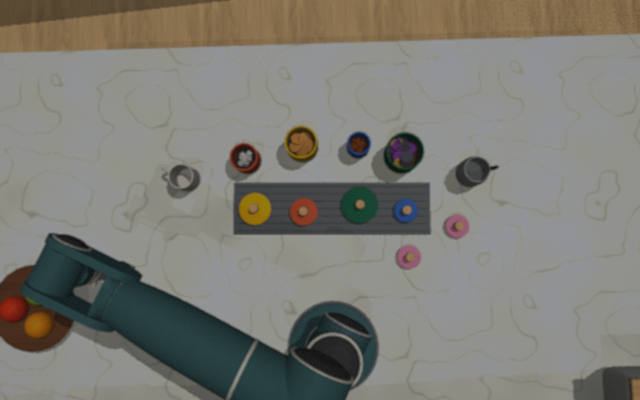

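View pics/side0.png

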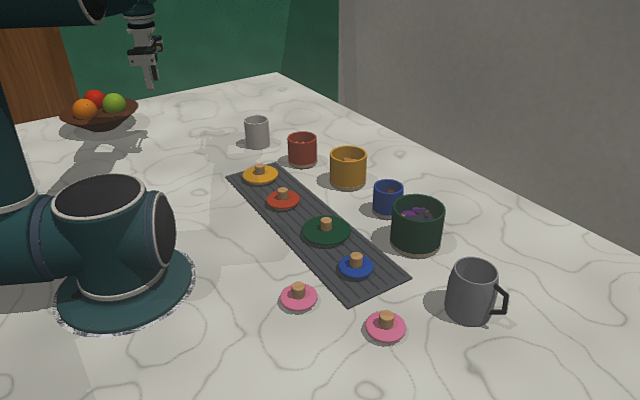

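The lids on the mat are at these pixels in the top view: yellow (255,208), terracotta (303,211), green (359,205) and blue (405,210). The two pink look-alikes, (457,226) and (408,257), are off the mat and I'll leave them alone. The canisters are terracotta (245,158), yellow (301,143), blue (359,145) and green (404,153). The jug is at (181,178) and the mug at (473,171).

```bash
cat > h.py <<'E'
import cv2, numpy as np
from scipy.optimize import least_squares
from plant import sensors, vision
HUE={'green':(65,95,70),'yellow':(18,30,130),'terracotta':(3,12,130),'blue':(105,125,100)}
def proj(i,X):
    c=np.atleast_2d(X)@np.array(i['R']).T+i['t']; p=c@np.array(i['intrinsics']).T; return p[:,:2]/p[:,2:]
def ray(i,uv,z):
    "pixel -> world point on the plane z"
    d=np.linalg.solve(np.array(i['intrinsics'])@i['R'],np.array([*uv,1.])); o=-np.array(i['R']).T@i['t']
    return o+d*(z-o[2])/d[2]
def tri(views):
    "midpoint from [(info,uv),...]"
    f=lambda X: np.concatenate([(proj(i,X)[0]-uv) for i,uv in views])
    r=least_squares(f,[.55,0,.05]); return r.x, np.abs(r.fun).max()
def mask(im,col):
    h=cv2.cvtColor(im,cv2.COLOR_RGB2HSV); lo,hi,s=HUE[col]
    return cv2.inRange(h,(lo,s,20),(hi,255,255))
def blobs(im,col,amin=60):
    n,l,st,c=cv2.connectedComponentsWithStats(mask(im,col))
    return [(st[k].tolist(),c[k].round(1).tolist()) for k in range(1,n) if st[k,4]>amin]
E
python3 - <<'E'
from h import *
for n,pts in (('top',[(255,199),(303,200),(359,195),(405,204),(245,145),(301,128),(358,134),(385,150),(360,204)]),('side',[(250,177),(275,202),(310,233),(345,270),(302,155),(348,170),(388,202),(416,235),(326,223)])):
    im=cv2.cvtColor(cv2.imread(f'pics/{n}0.png'),cv2.COLOR_BGR2RGB); h=cv2.cvtColor(im,cv2.COLOR_RGB2HSV)
    print(n,[h[v,u].tolist() for u,v in pts])
    for c in HUE: print(c,blobs(im,c))
i=vision.camera_info('wrist'); s=sensors.get_state(); R=np.array(i['R']);o=-R.T@i['t']; T=np.array(s['tool_rot'])
print('cam in tool',T.T@(o-s['position']),(R@T).round(3),i['intrinsics'])
t=vision.camera_info('top')
for n,uv,z in (('Ly',(255,208),.04),('Lt',(303,211),.04),('Lg',(359,205),.04),('Lb',(405,210),.04),('Ct',(245,158),.088),('Cy',(301,143),.096),('Cb',(359,145),.08),('Cg',(404,153),.104)): print(n,ray(t,uv,z).round(3))
E
```

```text
top [[24, 238, 147], [7, 193, 135], [77, 169, 68], [111, 153, 115], [6, 214, 62], [21, 224, 66], [112, 188, 46], [69, 61, 42], [17, 123, 143]]
green [([385, 133, 38, 39, 311], [403.3, 153.4]), ([341, 187, 37, 37, 953], [359.2, 204.6]), ([21, 235, 233, 163, 13760], [139.7, 315.0]), ([291, 304, 84, 72, 1654], [334.2, 329.8]), ([231, 343, 120, 57, 3907], [283.6, 379.7])]
yellow [([285, 126, 32, 35, 384], [301.1, 143.8]), ([239, 193, 32, 32, 785], [254.5, 208.5]), ([29, 319, 12, 12, 107], [34.2, 324.4])]
terracotta [([351, 137, 16, 15, 172], [358.0, 143.9]), ([230, 144, 30, 29, 331], [245.2, 158.7]), ([290, 198, 28, 28, 547], [303.4, 211.4]), ([0, 266, 72, 85, 2357], [23.3, 315.2])]
blue [([347, 132, 23, 25, 205], [358.3, 144.3]), ([394, 199, 24, 24, 376], [405.1, 210.3])]
side [[19, 180, 173], [6, 169, 154], [72, 107, 76], [111, 159, 133], [5, 133, 96], [18, 151, 113], [112, 113, 81], [68, 52, 54], [15, 107, 112]]
green [([0, 0, 339, 102, 23047], [194.3, 41.9]), ([0, 84, 34, 123, 2055], [10.9, 162.3]), ([0, 195, 48, 90, 2362], [16.9, 245.7]), ([146, 194, 6, 57, 144], [148.0, 222.4]), ([
[... 282 characters left out ...]
4, 90, 24, 27, 260], [95.7, 99.2]), ([59, 105, 33, 20, 254], [71.1, 116.7]), ([288, 132, 28, 33, 478], [304.5, 148.1]), ([266, 190, 34, 19, 402], [282.9, 200.0])]
blue [([373, 179, 30, 37, 507], [386.7, 195.9]), ([339, 255, 35, 24, 497], [355.7, 267.8])]
cam in tool [ 0.07356384  0.00031073 -0.16498533] [[-0.     1.    -0.   ]
 [-0.964 -0.    -0.265]
 [-0.265  0.     0.964]] [[332.16367729   0.         320.55658091]
 [  0.         332.16367729 206.81221144]
 [  0.           0.           1.        ]]
Ly [0.446 0.237 0.04 ]
Lt [0.433 0.084 0.04 ]
Lg [ 0.448 -0.095  0.04 ]
Lb [ 0.428 -0.241  0.04 ]
Ct [0.601 0.259 0.088]
Cy [0.642 0.082 0.096]
Cb [ 0.633 -0.099  0.08 ]
Cg [ 0.6   -0.235  0.104]
```

Request:
send_rows(
  moves=[
    [1,[0,0,-0.4],-1],
    [1,[0,0,-0.4],-1],
    [1,[0,0,-0.4],-1],
    [1,[0,0,-0.4],-1],
    [1,[0,-0.6,0],-0.14],
    [1,[-0.7,-0.7,0],0],
    [1,[-0.7,-0.8,0],0],
    [1,[-0.7,-0.8,0],0],
    [1,[-0.6,-0.8,0],0],
    [1,[-0.5,-0.8,0],0],
  ],
  squeeze=25,
)

```text
time: 1.1
position: [0.4401, 0.3904, 0.2982]
tool_rot: [[-1.0, 0.0, -0.0], [0.0, 1.0, -0.0], [0.0, -0.0, -1.0]]
force: [0.2, 0.6, 0.5]
grip_width: 0.0931
finger_force: 0.0
```

Request:
send_rows(
  moves=[
    [1,[0,-0.8,0],0],
    [1,[0,-0.8,0],0],
    [1,[0,-0.8,0],0],
    [1,[0,-0.4,0],0],
    [1,[0,0,0],0],
    [1,[0,0,0],0],
  ],
)

```text
time: 1.7
position: [0.4391, 0.2522, 0.2986]
tool_rot: [[-1.0, 0.001, 0.0], [0.001, 1.0, 0.0], [-0.0, 0.0, -1.0]]
force: [-0.1, -0.3, 0.1]
grip_width: 0.0927
finger_force: 0.0
```

```bash
cat >> h.py <<'E'
import pickle
def snap(tag):
    s=sensors.get_state(); i=vision.camera_info('wrist'); im=vision.camera('wrist')
    cv2.imwrite(f'pics/{tag}.png',im[:,:,::-1]); pickle.dump((s,i),open(f'pics/{tag}.pkl','wb')); return s,i,im
E
python3 - <<'E'
from h import *
s,i,im=snap('w1'); print(s['time'],s['position'],s['tool_rot'].round(3).tolist() if hasattr(s['tool_rot'],'round') else s['tool_rot'])
E
```

```text
1.7 [0.43907095 0.25215567 0.29859498] [[-1.0, 0.001, 0.0], [0.001, 1.0, 0.0], [-0.0, 0.0, -1.0]]
```

View pics/w1.png

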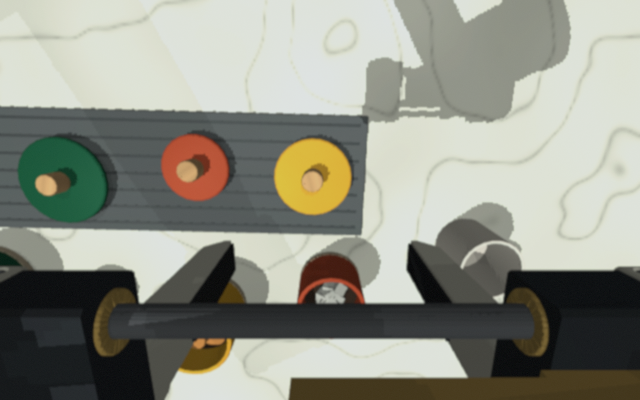

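The wrist view shows the yellow lid at (312,177), terracotta (195,167) and green (63,180). The fingers hide the canisters, so I'll sweep: the lids from a second place, then further out over the canisters.

Request:
send_rows(
  moves=[
    [1,[0,-0.5,0],0],
    [1,[0,-0.9,0],0],
    [1,[0,-0.9,0],0],
    [1,[0,-0.9,0],0],
    [1,[0,-0.9,0],0],
    [1,[0,-0.9,0],0],
    [1,[0,-0.6,0],0],
    [1,[0,0,0],0],
    [1,[0,0,0],0],
  ],
)

```text
time: 2.65
position: [0.4393, -0.0275, 0.2984]
tool_rot: [[-1.0, 0.001, -0.001], [0.001, 1.0, 0.0], [0.001, 0.0, -1.0]]
force: [-0.3, 0.9, -0.1]
grip_width: 0.0929
finger_force: 0.0
```

```bash
python3 -c "
from h import *
print(snap('w2')[0]['position'])"
```

```text
[ 0.43930197 -0.02748185  0.29842189]
```

Request:
send_rows(
  moves=[
    [1,[-0.5,-0.4,0],0],
    [1,[-0.9,-0.8,0],0],
    [1,[-0.9,-0.8,0],0],
    [1,[-0.9,-0.8,0],0],
    [1,[-0.9,-0.6,0],0],
    [1,[-0.9,0,0],0],
    [1,[-0.6,0,0],0],
    [1,[0,0,0],0],
    [1,[0,0,0],0],
  ],
)

```text
time: 3.6
position: [0.6934, -0.1733, 0.2975]
tool_rot: [[-1.0, -0.002, -0.002], [-0.002, 1.0, 0.0], [0.002, 0.0, -1.0]]
force: [-0.9, -1.1, 0.6]
grip_width: 0.0931
finger_force: 0.0
```

```bash
python3 -c "
from h import *
print(snap('w3')[0]['position'])"
```

```text
[ 0.6933874 -0.1733365  0.297545 ]
```

Request:
send_rows(
  moves=[
    [1,[0,0.5,0],0],
    [1,[0,0.9,0],0],
    [1,[0,0.9,0],0],
    [1,[0,0.9,0],0],
    [1,[0,0.9,0],0],
    [1,[0,0.5,0],0],
    [1,[0,0,0],0],
    [1,[0,0,0],0],
  ],
)

```text
time: 4.45
position: [0.692, 0.0553, 0.2995]
tool_rot: [[-1.0, -0.001, 0.001], [-0.001, 1.0, -0.0], [-0.001, -0.0, -1.0]]
force: [-0.6, -1.5, -0.2]
grip_width: 0.0926
finger_force: 0.0
```

```bash
python3 -c "
from h import *
s,i,im=snap('w4');print(s['position'],s['time'])"
```

```text
[0.69195044 0.05526953 0.29946208] 4.45
```

Request:
send_rows(
  moves=[
    [1,[0,0.5,0],0],
    [1,[0,0.9,0],0],
    [1,[0,0.9,0],0],
    [1,[0,0.9,0],0],
    [1,[0,0.9,0],0],
    [1,[0,0.4,0],0],
    [1,[0,0,0],0],
    [1,[0,0,0],0],
  ],
)

```text
time: 5.3
position: [0.693, 0.2784, 0.2986]
tool_rot: [[-1.0, 0.001, -0.0], [0.001, 1.0, -0.0], [0.0, -0.0, -1.0]]
force: [0.6, -0.5, 0.0]
grip_width: 0.0931
finger_force: 0.0
```

```bash
python3 -c "
from h import *
s,i,im=snap('w5');print(s['position'],s['time'])
a=[cv2.imread(f'pics/w{k}.png') for k in (2,3,4,5)]
cv2.imwrite('pics/m1.png',cv2.resize(np.vstack([np.hstack(a[:2]),np.hstack(a[2:])]),(800,500),interpolation=cv2.INTER_AREA))"
```

```text
[0.69300334 0.27844286 0.29864629] 5.3
```

View pics/m1.png

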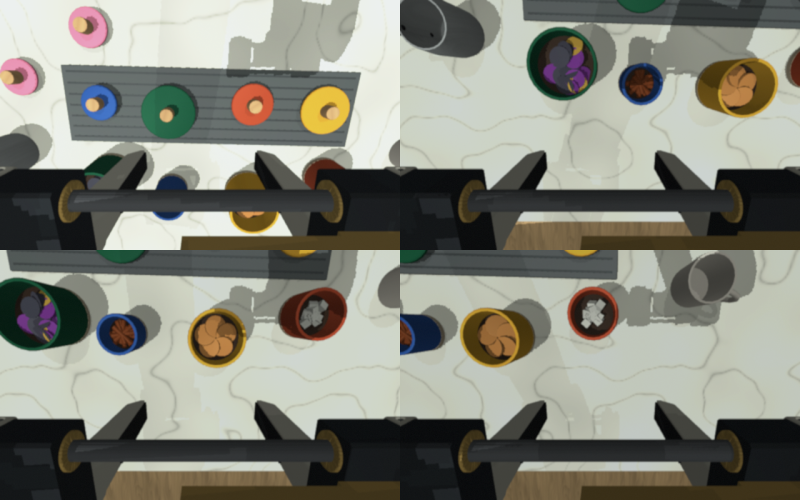

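View w2 shows the blue lid at about (160,165) and green, terracotta and yellow to its right. The pink lids are off the mat at top left. Views w3 to w5 show all four canisters unobstructed. Next I'll fit cylinder silhouettes to them.

```bash
cat >> h.py <<'E'
HUE.update(green=(62,95,90),yellow=(17,32,120),terracotta=(0,11,110),blue=(104,122,110))
D={'green':(118,104),'yellow':(104,96),'terracotta':(90,88),'blue':(76,80)}
ROUGH={'L':dict(yellow=(.446,.237),terracotta=(.433,.084),green=(.448,-.095),blue=(.428,-.241)),
 'C':dict(terracotta=(.601,.259),yellow=(.642,.082),blue=(.633,-.099),green=(.6,-.235))}
A=np.linspace(0,2*np.pi,72,endpoint=False)
def sil(i,x,y,z0,z1,r):
    P=np.vstack([np.c_[x+r*np.cos(A),y+r*np.sin(A),np.full(72,z)] for z in (z0,z1)])
    return cv2.convexHull(proj(i,P).astype(np.float32)).reshape(-1,2)
def observe(i,im,kind,col,xy=None):
    r=D[col][0]/2000; x,y=xy or ROUGH[kind][col]; z0,z1=(.018,.025) if kind=='L' else (0,D[col][1]/1000)
    w=sil(i,x,y,z0,z1,r+.022)
    if w.min()<3 or w[:,0].max()>637 or w[:,1].max()>397: return None
    win=np.zeros(im.shape[:2],np.uint8); cv2.fillConvexPoly(win,w.astype(np.int32),255)
    m=cv2.morphologyEx(mask(im,col)&win,cv2.MORPH_OPEN,np.ones((3,3)))
    c,_=cv2.findContours(m,cv2.RETR_EXTERNAL,cv2.CHAIN_APPROX_NONE); c=[k for k in c if cv2.contourArea(k)>60]
    return cv2.convexHull(np.vstack(c)).reshape(-1,2).astype(float) if c else None
def fit(kind,col,views,xy=None,zfix=None):
    r=D[col][0]/2000; o=[(i,h) for i,im in views if (h:=observe(i,im,kind,col,xy)) is not None]
    x0=[*(xy or ROUGH[kind][col]),.025 if kind=='L' else D[col][1]/1000]
    def f(p):
        z1=p[2] if zfix is None else zfix
        z0=z1-.007 if kind=='L' else 0
        return np.concatenate([[cv2.pointPolygonTest(sil(i,p[0],p[1],z0,z1,r).reshape(-1,1,2),tuple(map(float,q)),True)-.5 for q in h] for i,h in o])
    s=least_squares(f,x0,loss='soft_l1',diff_step=1e-3); return s.x,len(o),np.sqrt(np.mean(f(s.x)**2))
def load(t):
    return pickle.load(open(f'pics/{t}.pkl','rb'))[1],cv2.cvtColor(cv2.imread(f'pics/{t}.png'),cv2.COLOR_BGR2RGB)
E
python3 - <<'E'
from h import *
V=[load(f'w{k}') for k in range(1,6)]
for kind,vs in (('L',V[:2]),('C',V[2:])):
    for c in D:
        x,n,e=fit(kind,c,vs); print(kind,c,x.round(4),n,e.round(2), [fit(kind,c,[v],zfix=.025 if kind=='L' else D[c][1]/1000)[0][:2].round(4).tolist() for v in vs if observe(*v,kind,c) is not None])
E
```

```text
L green [ 0.4501 -0.0965  0.0221] 1 0.16 [[0.4497, -0.096]]
L yellow [0.4457 0.2414 0.0235] 2 0.47 [[0.4454, 0.2418], [0.4455, 0.2402]]
L terracotta [0.4328 0.0842 0.0232] 2 0.3 [[0.4326, 0.0851], [0.4324, 0.0836]]
L blue [ 0.4287 -0.2442  0.0224] 1 0.18 [[0.4283, -0.243]]
C green [ 0.608  -0.2386  0.0949] 1 0.18 [[0.6092, -0.2364]]
C yellow [0.647  0.0847 0.0928] 3 1.42 [[0.6473, 0.0833], [0.6468, 0.0843], [0.6468, 0.0856]]
C terracotta [0.6057 0.2662 0.0833] 2 1.07 [[0.6062, 0.2642], [0.6058, 0.2659]]
C blue [ 0.6408 -0.0975  0.0746] 2 1.32 [[0.6407, -0.0975], [0.6406, -0.0964]]
```

```bash
python3 - <<'E'
import re
s=open('h.py').read()
s=s.replace("x0=[*(xy or ROUGH[kind][col]),.025 if kind=='L' else D[col][1]/1000]","x0=[*(xy or ROUGH[kind][col]),.025 if kind=='L' else D[col][1]/1000,.01]").replace("z0=z1-.007 if kind=='L' else 0","z0=z1-.007 if kind=='L' else p[3]").replace("w.min()<3","w.min()<-15")
open('h.py','w').write(s)
E
python3 - <<'E'
from h import *
V=[load(f'w{k}') for k in range(1,6)]
for kind,vs in (('L',V[:2]),('C',V[2:])):
    for c in D:
        x,n,e=fit(kind,c,vs); print(kind,c,x.round(4),n,e.round(2), [fit(kind,c,[v],zfix=.025 if kind=='L' else D[c][1]/1000)[0][:2].round(4).tolist() for v in vs if observe(*v,kind,c) is not None])
E
```

```text
L green [ 0.4503 -0.0967  0.0221  0.01  ] 2 0.42 [[0.45, -0.0948], [0.4497, -0.096]]
L yellow [0.4457 0.2414 0.0235 0.01  ] 2 0.47 [[0.4454, 0.2418], [0.4455, 0.2402]]
L terracotta [0.4328 0.0842 0.0232 0.01  ] 2 0.3 [[0.4326, 0.0851], [0.4324, 0.0836]]
L blue [ 0.4287 -0.2442  0.0224  0.01  ] 1 0.18 [[0.4283, -0.243]]
C green [ 0.6081 -0.2385  0.0951  0.0234] 1 0.17 [[0.6093, -0.2365]]
C yellow [0.647  0.0847 0.0928 0.0134] 3 0.31 [[0.6469, 0.0822], [0.6468, 0.0843], [0.6466, 0.0867]]
C terracotta [0.6057 0.2658 0.0837 0.0135] 2 0.34 [[0.6061, 0.2632], [0.6058, 0.2659]]
C blue [ 0.6407 -0.097   0.0748  0.0209] 2 0.57 [[0.6403, -0.0987], [0.6403, -0.095]]
```

The fits agree, with residuals under about 0.5 px. Measured lid and rim heights are within 2–5 mm of the stated ones, apart from the green canister, whose single-view fit reads 9 mm low. Terracotta goes first.

Request:
send_rows(
  moves=[
    [0.6,[0.6,-0.4,0],0],
    [0.6,[0.9,-0.7,0],0],
    [0.6,[0.9,-0.7,0],0],
    [0.6,[0.9,-0.7,0.4],0],
    [0.6,[0.9,-0.7,0.7],0],
    [0.6,[0.6,-0.5,0.7],0],
    [0.6,[0.4,-0.2,0.7],0],
    [0.6,[0,0,0.7],0],
    [0.6,[0,0,0.6],0],
    [0.6,[0,0,0],0],
  ],
)

```text
time: 6.35
position: [0.4625, 0.1078, 0.1193]
tool_rot: [[-1.0, 0.002, -0.004], [0.002, 1.0, -0.001], [0.004, -0.001, -1.0]]
force: [-0.2, 0.4, 0.3]
grip_width: 0.0559
finger_force: 0.0
```

Request:
send_rows(
  moves=[
    [0.6,[0.3,-0.24,0],0],
    [0.6,[0.3,-0.23,0.4],0],
    [0.6,[0,0,0],0],
    [0.6,[0,0,0],0],
  ],
)

```text
time: 6.75
position: [0.435, 0.0856, 0.1043]
tool_rot: [[-1.0, 0.002, 0.002], [0.002, 1.0, 0.0], [-0.002, 0.0, -1.0]]
force: [-0.5, -0.6, 0.1]
grip_width: 0.056
finger_force: 0.0
```

```bash
python3 -c "
from h import *
s,i,im=snap('w6');print(s['position'],s['time'])
print(fit('L','terracotta',[(i,im)],zfix=.0235))
cv2.imwrite('pics/c6.png',im[80:400,100:540,::-1])"
```

```text
[0.43499848 0.08555192 0.10428602] 6.75
(array([0.43246066, 0.08410979, 0.025     , 0.01      ]), 1, np.float64(0.284198788506612))
```

View pics/c6.png

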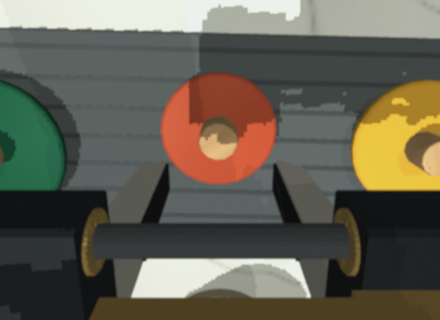

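The terracotta lid is centred between the fingers, at crop pixel (219,140), and the fit agrees to under 1 mm. Descending to grip.

Request:
send_rows(
  moves=[
    [0.6,[0.05,-0.03,0.5],0],
    [0.6,[0,0,0.5],0],
    [0.6,[0,0,0.35],0],
    [0.6,[0,0,0.17],0],
    [0.6,[0,0,0],0],
    [0.2,[0,0,0],0],
    [0.2,[0,0,0],0],
    [0.2,[0,0,0],0],
    [0.2,[0,0,0],0],
  ],
  squeeze=25,
)

```text
time: 7.7
position: [0.4321, 0.0845, 0.0271]
tool_rot: [[-1.0, 0.0, 0.001], [0.0, 1.0, 0.0], [-0.001, 0.0, -1.0]]
force: [0.4, -2.2, 1.0]
grip_width: 0.0285
finger_force: 0.9
```

Request:
send_rows(
  moves=[
    [0,[0,0,0],0],
    [0,[0,0,0],0],
    [0,[0,0,-0.2],0],
    [0,[0,0,-0.5],0],
    [0,[0,0,-0.7],0],
    [0,[0,0,-0.7],0],
    [0,[0,0,-0.5],0],
    [0,[0,0,0],0],
  ],
)

```text
time: 8.5
position: [0.4329, 0.0846, 0.1605]
tool_rot: [[-1.0, 0.0, 0.005], [0.0, 1.0, 0.001], [-0.005, 0.001, -1.0]]
force: [-1.0, -0.2, -1.6]
grip_width: 0.0274
finger_force: 25.0
```

Request:
send_rows(
  moves=[
    [0,[-0.3,0.3,0],0],
    [0,[-0.5,0.53,0],0],
    [0,[-0.6,0.6,0],0],
    [0,[-0.6,0.6,0],0],
    [0,[-0.6,0.6,0],0],
    [0,[-0.5,0.6,0],0],
    [0,[-0.36,0.4,0],0],
    [0,[0,0,0],0],
    [0,[0,0,0],0],
  ],
)

```text
time: 9.4
position: [0.6043, 0.2658, 0.155]
tool_rot: [[-1.0, -0.0, -0.002], [-0.0, 1.0, -0.001], [0.002, -0.001, -1.0]]
force: [0.1, -0.0, -1.5]
grip_width: 0.0274
finger_force: 25.0
```

```bash
python3 -c "
from h import *
s,i,im=snap('w7');print(s['position'],s['time'])
cv2.imwrite('pics/c7.png',im[80:400,100:540,::-1])"
```

```text
[0.60433261 0.26584482 0.15497289] 9.4
```

View pics/c7.png

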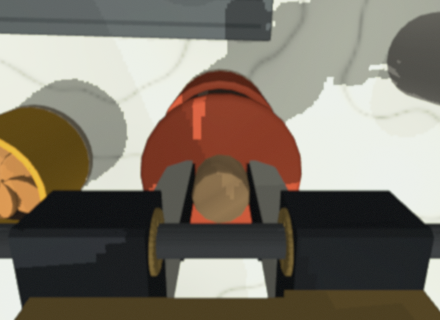

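The lid is held level, with the canister directly below it. The knob and the canister's back edge are both near column 221 of the crop. I'll lower with force checks.

Request:
send_rows(
  moves=[
    [0,[-0.03,0,0.3],0],
    [0,[0,0,0.4],0],
    [0,[0,0,0.2],0],
    [0,[0,0,0.06],0],
    [0,[0,0,0.06],0],
    [0,[0,0,0.06],0],
    [0,[0,0,0],0],
  ],
)

```text
time: 10.15
position: [0.6064, 0.2659, 0.1027]
tool_rot: [[-1.0, 0.0, 0.0], [0.0, 1.0, 0.0], [-0.0, 0.0, -1.0]]
force: [0.0, 0.2, -1.3]
grip_width: 0.0275
finger_force: 25.0
```

Request:
send_rows(
  moves=[
    [0,[0,0,0.05],0],
    [0,[0,0,0.04],0],
    [0,[0,0,0.03],0],
    [0,[0,0,0],0],
  ],
)

```text
time: 10.55
position: [0.6063, 0.2659, 0.0972]
tool_rot: [[-1.0, 0.0, 0.0], [0.0, 1.0, -0.0], [-0.0, -0.0, -1.0]]
force: [-3.7, -1.1, 5.3]
grip_width: 0.0274
finger_force: 25.0
```

Request:
send_rows(
  moves=[
    [0.5,[0,0,0],0],
    [0.6,[0,0,0],0],
    [0.6,[0,0,0],0],
    [0.6,[0,0,-0.2],0],
    [0.6,[0,0,-0.5],0],
    [0.6,[0,0,-0.6],0],
    [0.6,[0.4,0,-0.1],0],
    [0.6,[0.6,-0.1,0],0],
    [0.6,[0.6,-0.1,0],0],
  ],
)

```text
time: 11.45
position: [0.5256, 0.2558, 0.1674]
tool_rot: [[-1.0, 0.0, 0.001], [0.0, 1.0, 0.0], [-0.001, 0.0, -1.0]]
force: [1.2, 0.1, -0.2]
grip_width: 0.0555
finger_force: 0.0
```

Request:
send_rows(
  moves=[
    [0.6,[0.6,-0.1,0],0],
    [0.6,[0.6,-0.1,0],0],
    [0.6,[0.41,-0.1,0.2],0],
    [0.6,[0,0,0.5],0],
    [0.6,[0,0,0.4],0],
    [0.6,[0,0,0],0],
    [0.6,[0,0,0],0],
  ],
)

```text
time: 12.15
position: [0.4461, 0.241, 0.1126]
tool_rot: [[-1.0, 0.0, 0.0], [0.0, 1.0, 0.0], [-0.0, 0.0, -1.0]]
force: [0.1, -0.1, 0.0]
grip_width: 0.056
finger_force: 0.0
```

```bash
python3 -c "
from h import *
s,i,im=snap('w8');print(s['position'],s['time'])
print(fit('L','yellow',[(i,im)],zfix=.0235))
cv2.imwrite('pics/top8.png',vision.camera('top')[100:260,140:520,::-1].repeat(2,0).repeat(2,1))"
```

```text
[0.44605354 0.24100865 0.11260842] 12.15
(array([0.4453984 , 0.24169055, 0.025     , 0.01      ]), 1, np.float64(0.26821329721308135))
```

View pics/top8.png

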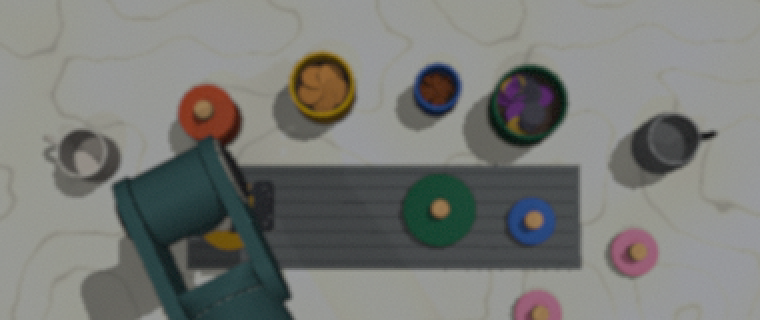

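The terracotta lid sits on its canister at crop (208,113). The gripper is over the yellow lid, so I'll descend and grip it.

Request:
send_rows(
  moves=[
    [0.6,[0.01,0.01,0.5],0],
    [0.6,[0,0,0.6],0],
    [0.6,[0,0,0.4],0],
    [0.6,[0,0,0.2],0],
    [0.6,[0,0,0],0],
    [0.1,[0,0,0],0],
    [0,[0,0,0],0],
    [0,[0,0,0],0],
    [0,[0,0,0],0],
    [0,[0,0,0],0],
  ],
)

```text
time: 13.25
position: [0.4455, 0.2415, 0.027]
tool_rot: [[-1.0, 0.0, 0.001], [0.0, 1.0, 0.0], [-0.001, 0.0, -1.0]]
force: [-0.4, -0.8, 4.7]
grip_width: 0.0272
finger_force: 25.0
```

Request:
send_rows(
  moves=[
    [0,[0,0,-0.3],0],
    [0,[0,0,-0.6],0],
    [0,[0,0,-0.7],0],
    [0,[0,-0.1,-0.7],0],
    [0,[-0.2,-0.3,-0.4],0],
    [0,[-0.5,-0.5,0],0],
    [0,[-0.6,-0.6,0],0],
    [0,[-0.6,-0.6,0],0],
    [0,[-0.6,-0.5,0],0],
    [0,[-0.6,-0.4,0],0],
  ],
)

```text
time: 14.25
position: [0.6013, 0.0897, 0.1626]
tool_rot: [[-1.0, 0.001, 0.0], [0.001, 1.0, -0.0], [-0.0, -0.0, -1.0]]
force: [0.0, 0.4, -2.0]
grip_width: 0.0277
finger_force: 25.0
```

Request:
send_rows(
  moves=[
    [0,[-0.6,-0.14,0],0],
    [0,[-0.33,0,0],0],
    [0,[0,0,0],0],
    [0,[0,0,0],0],
  ],
)

```text
time: 14.65
position: [0.6464, 0.0844, 0.1618]
tool_rot: [[-1.0, 0.0, -0.001], [0.0, 1.0, -0.0], [0.001, -0.0, -1.0]]
force: [-1.4, -0.1, -2.1]
grip_width: 0.0275
finger_force: 25.0
```

Request:
send_rows(
  moves=[
    [0,[0,0,0.3],0],
    [0,[0,0,0.4],0],
    [0,[0,0,0.14],0],
    [0,[0,0,0.06],0],
    [0,[0,0,0.06],0],
    [0,[0,0,0.06],0],
    [0,[0,0,0],0],
  ],
)

```text
time: 15.35
position: [0.6468, 0.0844, 0.1107]
tool_rot: [[-1.0, 0.0, 0.0], [0.0, 1.0, -0.0], [-0.0, -0.0, -1.0]]
force: [0.0, 0.8, -2.2]
grip_width: 0.0278
finger_force: 25.0
```

Request:
send_rows(
  moves=[
    [0,[0,0,0.05],0],
    [0,[0,0,0.04],0],
    [0,[0,0,0.03],0],
    [0,[0,0,0],0],
  ],
)

```text
time: 15.75
position: [0.6469, 0.0844, 0.105]
tool_rot: [[-1.0, 0.0, 0.0], [0.0, 1.0, 0.0], [-0.0, 0.0, -1.0]]
force: [-2.3, 0.4, 2.3]
grip_width: 0.0275
finger_force: 25.0
```

Request:
send_rows(
  moves=[
    [0.5,[0,0,0.01],0],
    [0.6,[0,0,0],0],
    [0.6,[0,0,0],0],
    [0.6,[0,0,-0.2],0],
    [0.6,[0,0,-0.5],0],
    [0.6,[0,0,-0.5],0],
    [0.6,[0.3,-0.3,-0.1],0],
    [0.6,[0.6,-0.5,0],0],
    [0.6,[0.7,-0.6,0],0],
    [0.6,[0.7,-0.6,0],0],
  ],
)

```text
time: 16.75
position: [0.5306, -0.0162, 0.1696]
tool_rot: [[-1.0, -0.0, 0.0], [-0.0, 1.0, -0.0], [-0.0, -0.0, -1.0]]
force: [-0.3, -1.5, 0.9]
grip_width: 0.0558
finger_force: 0.0
```

Request:
send_rows(
  moves=[
    [0.6,[0.7,-0.6,0],0],
    [0.6,[0.6,-0.6,0.2],0],
    [0.6,[0.34,-0.4,0.5],0],
    [0.6,[0,0,0.4],0],
    [0.6,[0,0,0],0],
    [0.6,[0,0,0],0],
  ],
)

```text
time: 17.35
position: [0.4501, -0.0955, 0.1152]
tool_rot: [[-1.0, 0.0, 0.001], [0.0, 1.0, -0.0], [-0.001, -0.0, -1.0]]
force: [0.8, -0.5, 0.2]
grip_width: 0.0559
finger_force: 0.0
```

```bash
python3 -c "
from h import *
s,i,im=snap('w9');print(s['position'],s['time'])
print(fit('L','green',[(i,im)],zfix=.0235))
cv2.imwrite('pics/top9.png',vision.camera('top')[100:260,140:520,::-1].repeat(2,0).repeat(2,1))"
```

```text
[ 0.45010179 -0.09546771  0.11518383] 17.35
(array([ 0.44989044, -0.09669291,  0.025     ,  0.01      ]), 1, np.float64(0.6261720217055047))
```

View pics/top9.png

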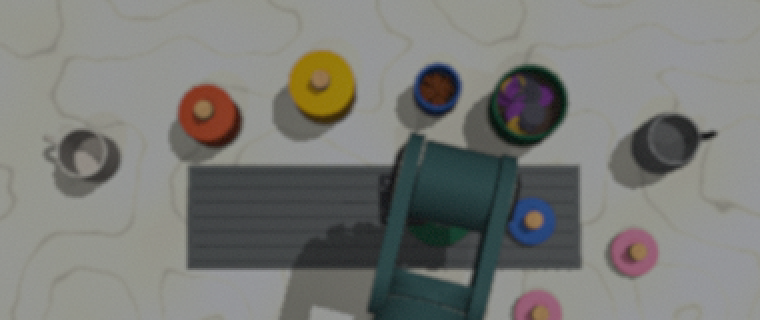

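The yellow lid is on, at crop (322,84). Green is next; the gripper is above it to within about 1 mm.

Request:
send_rows(
  moves=[
    [0.6,[0,-0.01,0.5],0],
    [0.6,[0,0,0.6],0],
    [0.6,[0,0,0.45],0],
    [0.6,[0,0,0.2],0],
    [0.6,[0,0,0],0],
    [0.1,[0,0,0],0],
    [0,[0,0,0],0],
    [0,[0,0,0],0],
    [0,[0,0,0],0],
    [0,[0,0,0],0],
  ],
)

```text
time: 18.45
position: [0.45, -0.0962, 0.027]
tool_rot: [[-1.0, 0.0, 0.001], [0.0, 1.0, -0.0], [-0.001, -0.0, -1.0]]
force: [-1.0, -1.5, 4.8]
grip_width: 0.0278
finger_force: 25.0
```

Request:
send_rows(
  moves=[
    [0,[0,0,-0.3],0],
    [0,[0,0,-0.6],0],
    [0,[0,0,-0.7],0],
    [0,[0,0,-0.7],0],
    [0,[-0.4,0,-0.5],0],
    [0,[-0.7,0,0],0],
    [0,[-0.8,0,0],0],
    [0,[-0.8,0,0],0],
    [0,[-0.47,0,0],0],
    [0,[0,0,0],0],
  ],
)

```text
time: 19.45
position: [0.61, -0.0959, 0.1664]
tool_rot: [[-1.0, -0.0, -0.001], [-0.0, 1.0, 0.0], [0.001, 0.0, -1.0]]
force: [-0.3, -0.3, -3.0]
grip_width: 0.0276
finger_force: 25.0
```

```bash
python3 -c "
from h import *
s,i,im=snap('w10');print(s['position'],s['time'])
print(fit('C','green',[(i,im),load('w3')],xy=(.6085,-.2375)))
cv2.imwrite('pics/c10.png',im[:,:,::-1])"
```

```text
[ 0.6099835  -0.09591536  0.16636266] 19.45
(array([ 0.60896094, -0.2373536 ,  0.10068355, -0.11253379]), 2, np.float64(6.38758340823776))
```

View pics/c10.png

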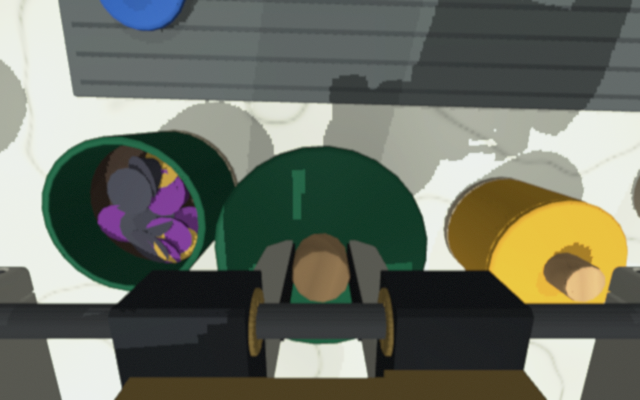

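The green canister shows at left, with its rim around (42–205, 135–290). The held lid touches its silhouette at right, so I'll refit with only the left arc plus w3.

```bash
python3 -c "
from h import *
i,im=load('w10'); j,jm=load('w3')
m=mask(im,'green'); m[:,212:]=0; m[:100]=0; m[300:]=0
c,_=cv2.findContours(cv2.morphologyEx(m,cv2.MORPH_OPEN,np.ones((3,3))),cv2.RETR_EXTERNAL,cv2.CHAIN_APPROX_NONE)
h=cv2.convexHull(max(c,key=cv2.contourArea)).reshape(-1,2).astype(float); h=h[(h[:,0]<150)&(h[:,1]<285)]
print(len(h),h.min(0),h.max(0)); h3=observe(j,jm,'C','green',(.6085,-.2375))
def F(vs,zf):
    def f(p): return np.concatenate([[cv2.pointPolygonTest(sil(k,p[0],p[1],.0234,zf or p[2],.059).reshape(-1,1,2),tuple(map(float,q)),True)-.5 for q in hh] for k,hh in vs])
    s=least_squares(f,[.6085,-.2375,.1],loss='soft_l1',diff_step=1e-3); return s.x.round(4),np.sqrt(np.mean(f(s.x)**2)).round(2)
print(F([(i,h),(j,h3)],None),F([(i,h)],.101),F([(j,h3)],.101))
"
```

```text
23 [ 43. 137.] [103. 282.]
(array([ 0.6088, -0.2378,  0.1002]), np.float64(0.73)) (array([ 0.6088, -0.2374,  0.1   ]), np.float64(0.31)) (array([ 0.6087, -0.2372,  0.1   ]), np.float64(0.92))
```

Request:
send_rows(
  moves=[
    [0,[0.02,-0.4,0],0],
    [0,[0,-0.7,0],0],
    [0,[0,-0.7,0],0],
    [0,[0,-0.7,0],0],
    [0,[0,-0.33,0],0],
    [0,[0,0,0],0],
    [0,[0,0,0],0],
  ],
)

```text
time: 20.2
position: [0.6068, -0.2371, 0.1669]
tool_rot: [[-1.0, 0.001, 0.0], [0.001, 1.0, 0.0], [-0.0, 0.0, -1.0]]
force: [0.0, 0.9, -2.0]
grip_width: 0.0272
finger_force: 25.0
```

Request:
send_rows(
  moves=[
    [0,[-0.03,0,0.3],0],
    [0,[0,0,0.35],0],
    [0,[0,0,0.13],0],
    [0,[0,0,0.06],0],
    [0,[0,0,0.06],0],
    [0,[0,0,0.06],0],
    [0,[0,0,0],0],
  ],
)

```text
time: 20.9
position: [0.6087, -0.2376, 0.1184]
tool_rot: [[-1.0, 0.0, -0.0], [0.0, 1.0, 0.0], [0.0, 0.0, -1.0]]
force: [0.7, -0.5, -1.8]
grip_width: 0.0272
finger_force: 25.0
```

Request:
send_rows(
  moves=[
    [0,[0,0,0.04],0],
    [0,[0,0,0.04],0],
    [0,[0,0,0.03],0],
    [0,[0,0,0],0],
  ],
)

```text
time: 21.3
position: [0.6087, -0.2377, 0.1131]
tool_rot: [[-1.0, 0.0, 0.0], [0.0, 1.0, -0.0], [-0.0, -0.0, -1.0]]
force: [0.0, -0.3, -2.2]
grip_width: 0.0276
finger_force: 25.0
```

Request:
send_rows(
  moves=[
    [0,[0,0,0.02],0],
    [0,[0,0,0],0],
  ],
)

```text
time: 21.5
position: [0.6088, -0.2376, 0.1131]
tool_rot: [[-1.0, 0.0, 0.001], [0.0, 1.0, -0.0], [-0.001, -0.0, -1.0]]
force: [-4.7, 2.1, 5.5]
grip_width: 0.0277
finger_force: 25.0
```

Request:
send_rows(
  moves=[
    [0.5,[0,0,0],0],
    [0.6,[0,0,0],0],
    [0.6,[0,0,0],0],
    [0.6,[0,0,-0.2],0],
    [0.6,[0,0,-0.5],0],
    [0.6,[0,0,-0.5],0],
    [0.6,[0.4,0,0],0],
    [0.6,[0.6,-0.02,0],0],
    [0.6,[0.7,-0.1,0],0],
    [0.6,[0.7,0,0],0],
  ],
)

```text
time: 22.5
position: [0.4876, -0.2437, 0.1726]
tool_rot: [[-1.0, 0.0, 0.0], [0.0, 1.0, -0.0], [-0.0, -0.0, -1.0]]
force: [0.3, -0.0, 0.5]
grip_width: 0.056
finger_force: 0.0
```

Request:
send_rows(
  moves=[
    [0.6,[0.7,0,0],0],
    [0.6,[0.5,0,0.3],0],
    [0.6,[0,0,0.6],0],
    [0.6,[0,0,0.3],0],
    [0.6,[0,0,0],0],
    [0.6,[0,0,0],0],
  ],
)

```text
time: 23.1
position: [0.4293, -0.2437, 0.1129]
tool_rot: [[-1.0, -0.0, 0.0], [-0.0, 1.0, -0.0], [-0.0, -0.0, -1.0]]
force: [0.6, 0.6, -0.2]
grip_width: 0.0557
finger_force: 0.0
```

```bash
python3 -c "
from h import *
s,i,im=snap('w11');print(s['position'],s['time'])
print(fit('L','blue',[(i,im)],zfix=.0235))
cv2.imwrite('pics/c11.png',im[:,:,::-1])"
```

```text
[ 0.42925577 -0.24366208  0.11291475] 23.1
(array([ 0.42821954, -0.24403022,  0.025     ,  0.01      ]), 1, np.float64(0.345013409383338))
```

View pics/c11.png

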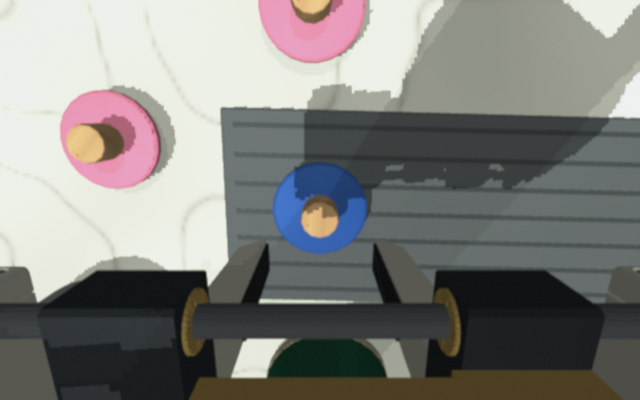

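The blue lid is on the mat at (320,207), between the fingers. The pink look-alikes at (110,138) and (313,25) are off the mat and clear of the fingers. Gripping blue.

Request:
send_rows(
  moves=[
    [0.6,[0.02,0,0.5],0],
    [0.6,[0,0,0.6],0],
    [0.6,[0,0,0.4],0],
    [0.6,[0,0,0.2],0],
    [0.6,[0,0,0],0],
    [0.1,[0,0,0],0],
    [0,[0,0,0],0],
    [0,[0,0,0],0],
    [0,[0,0,0],0],
    [0,[0,0,0],0],
  ],
)

```text
time: 24.15
position: [0.428, -0.2437, 0.0277]
tool_rot: [[-1.0, 0.0, 0.001], [0.0, 1.0, -0.001], [-0.001, -0.001, -1.0]]
force: [-1.7, -0.2, 4.7]
grip_width: 0.0277
finger_force: 25.0
```

Request:
send_rows(
  moves=[
    [0,[0,0,-0.3],0],
    [0,[0,0,-0.6],0],
    [0,[0,0.1,-0.7],0],
    [0,[0,0.5,-0.7],0],
    [0,[-0.2,0.7,-0.4],0],
    [0,[-0.5,0.7,0],0],
    [0,[-0.7,0.6,0],0],
    [0,[-0.8,0.33,0],0],
    [0,[-0.8,0,0],0],
    [0,[-0.7,0,0],0],
  ],
)

```text
time: 25.15
position: [0.6145, -0.0962, 0.1629]
tool_rot: [[-1.0, -0.001, 0.0], [-0.001, 1.0, -0.0], [-0.0, -0.0, -1.0]]
force: [-0.1, -0.1, 0.1]
grip_width: 0.0276
finger_force: 25.0
```

Request:
send_rows(
  moves=[
    [0,[-0.4,0,0],0],
    [0,[-0.15,0,0],0],
    [0,[0,0,0],0],
    [0,[0,0,0],0],
  ],
)

```text
time: 25.55
position: [0.6395, -0.0972, 0.1625]
tool_rot: [[-1.0, 0.0, -0.0], [0.0, 1.0, -0.0], [0.0, -0.0, -1.0]]
force: [-0.6, 0.4, -0.8]
grip_width: 0.0277
finger_force: 25.0
```

```bash
python3 -c "
from h import *
s,i,im=snap('w12');print(s['position'],s['time'])
o=im[:,:,::-1].copy()
h=sil(i,.6407,-.097,.0,.08,.038); cv2.polylines(o,[h.astype(np.int32)],True,(0,255,255),1)
cv2.imwrite('pics/c12.png',o[80:400,100:540])"
```

```text
[ 0.6394964  -0.09719303  0.16247097] 25.55
```

View pics/c12.png

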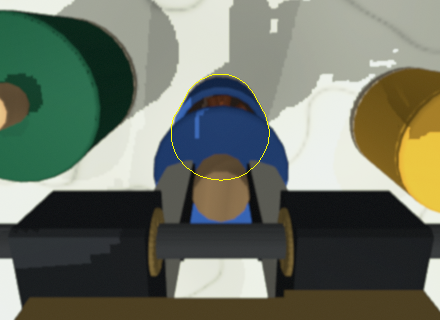

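The predicted canister outline matches the blue canister seen behind the held lid, centred at column 221. Lowering.

Request:
send_rows(
  moves=[
    [0,[-0.02,0,0.4],0],
    [0,[0,0,0.5],0],
    [0,[0,0,0.26],0],
    [0,[0,0,0.06],0],
    [0,[0,0,0.06],0],
    [0,[0,0,0.06],0],
    [0,[0,0,0],0],
  ],
)

```text
time: 26.3
position: [0.6414, -0.0972, 0.0955]
tool_rot: [[-1.0, 0.0, 0.001], [0.0, 1.0, -0.0], [-0.001, -0.0, -1.0]]
force: [1.0, -0.1, -1.1]
grip_width: 0.0274
finger_force: 25.0
```

Request:
send_rows(
  moves=[
    [0,[0,0,0.05],0],
    [0,[0,0,0.04],0],
    [0,[0,0,0.03],0],
    [0,[0,0,0],0],
  ],
)

```text
time: 26.7
position: [0.6414, -0.0971, 0.0897]
tool_rot: [[-1.0, 0.0, 0.001], [0.0, 1.0, -0.0], [-0.001, -0.0, -1.0]]
force: [-2.6, 0.0, 4.7]
grip_width: 0.0274
finger_force: 25.0
```

Contact with the rim is at the expected height. I'll release, retreat towards the robot and check.

Request:
send_rows(
  moves=[
    [0.5,[0,0,0],0],
    [0.6,[0,0,0],0],
    [0.6,[0,0,0],0],
    [0.6,[0,0,-0.2],0],
    [0.6,[0,0,-0.6],0],
    [0.6,[0,0,-0.8],0],
    [0.6,[0,0,-0.8],0],
    [0.6,[0.5,0,-0.6],0],
    [0.6,[0.8,0,0],0],
    [0.6,[0.8,0,0],0],
  ],
)

```text
time: 27.7
position: [0.5353, -0.097, 0.2406]
tool_rot: [[-1.0, -0.0, 0.002], [-0.0, 1.0, -0.0], [-0.002, -0.0, -1.0]]
force: [-0.1, -0.5, 0.4]
grip_width: 0.0557
finger_force: 0.0
```

Request:
send_rows(
  moves=[
    [0.6,[0.8,0,0],0],
    [0.6,[0.8,0,0],0],
    [0.6,[0.5,0,0],0],
    [0.6,[0,0,0],0],
    [0.6,[0,0,0],0],
    [0.6,[0,0,0],0],
  ],
)

```text
time: 28.3
position: [0.4318, -0.0971, 0.2393]
tool_rot: [[-1.0, 0.0, 0.0], [0.0, 1.0, 0.0], [-0.0, 0.0, -1.0]]
force: [0.7, 0.5, -0.7]
grip_width: 0.0559
finger_force: 0.0
```

```bash
python3 -c "
from h import *
im=vision.camera('top'); i=vision.camera_info('top'); S=vision.camera('side'); j=vision.camera_info('side')
ex=dict(terracotta=(.606,.266),yellow=(.647,.0845),green=(.6088,-.2376),blue=(.6412,-.097))
for c,(x,y) in ex.items():
    t=D[c][1]/1000
    cv2.polylines(S,[sil(j,x,y,t,t+.007,D[c][0]/2000).astype(np.int32)],True,(255,0,255),1)
a=cv2.resize(im[90:250,140:520],None,fx=2,fy=2)[:,:,::-1]
b=cv2.resize(S[100:280,220:480],None,fx=3,fy=3,interpolation=cv2.INTER_CUBIC)[:,:,::-1]
cv2.imwrite('pics/endt.png',a); cv2.imwrite('pics/ends.png',b)"
```

```text
(no output)
```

View pics/endt.png

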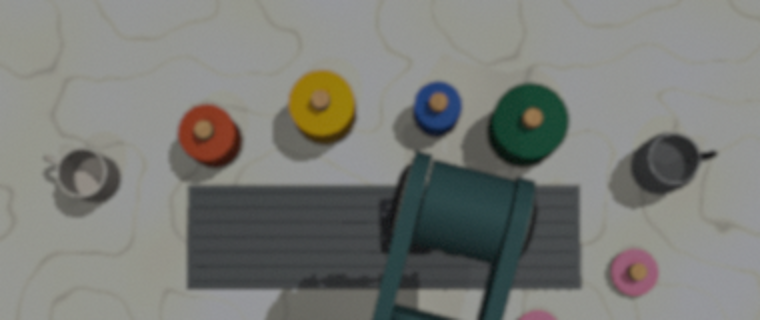

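View pics/ends.png

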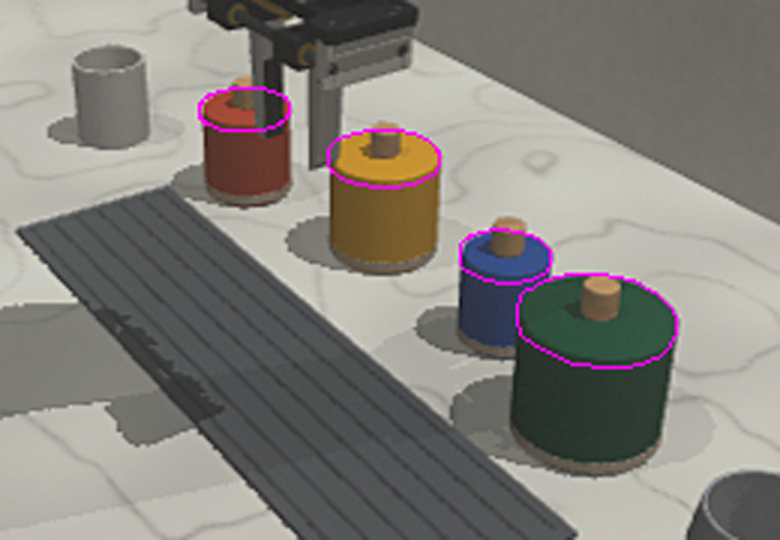

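The top view shows all four lids on their own canisters: terracotta (208,134), yellow (322,105), blue (438,107) and green (529,122). In the side view the discs sit flush and level, with the predicted outlines within about a pixel. The gripper is clear, so I'm handing in.

```bash
python3 -c "
from plant import order
print(order.sign_off())"
```

```text
the job is handed in; nothing more can be done
None
```

All four canisters are closed with their own lids, which look level and fully home in the final camera views, and the job was handed in at about 28 s of the 104 s allowed; the sign-off returned no verdict.

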